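# Proof-load a link on the pull tester

## Task

Proof-load the loose brass link on the pull tester: lay it flat over the tester's two upright pins so that both stand inside its opening, gently and without pressing hard on them, and let go. Then turn the black knob clockwise until the link pulls the sprung pointer level with the point of the set marker, never running well past it, and leave the link under that load with the marker and everything else on the bench where it was.

Things in the scene. Friction and masses are not known exactly. Their poses are not given: they have to be found in the camera images.
- link_centre (a point): Centre of the loose brass link, half-way up: an oval chain link of round 8 mm bar, 88 x 26 mm outside, 72 x 10 mm inside, 8 mm thick, 100 g, flat on the bench at the robot's right. y runs along its length, z up. Take it from above across its 26 mm width at the middle, the fingers reaching a little past its underside.
- tester: Grey pull tester, fixed, 330 x 112 mm, base plate 12 mm. Origin on the bench under its middle; y along its length from the knob's housing (-y end) to the scale (+y end), x across it, away from the robot at zero yaw, z up. Both pins stand on x = 0 (within 4 mm). Highest part: the knob, 100 mm up. Nothing rises above 14 mm in the gap between the pins' shoulders.
- drive_pin (a point): Drive pin on the end of the rack bar: upright, 8 mm thick, 20 mm tall, top 6 mm tapered; this point is on its axis at its foot, on the 26 mm round shoulder, 40 mm over the bench, on which the link lies. Once the knob's play is taken up, a radian clockwise draws it 5 mm along the tester's -y, away from the gauge pin; a brake holds it. It starts 57 to 60 mm from the gauge pin.
- gauge_pin (a point): Gauge pin on the sprung lever's 30 mm short arm; same form, size and 40 mm shoulder height as the drive pin; this point is on its axis at its foot. The link is taut when the pins' axes are 64 mm apart; beyond that it pulls this pin along the tester's -y against the lever's spring.
- pointer_tip (a point): Tip of the pointer, the lever's thin 100 mm long arm, 32 mm over the bench above the scale plate. Unloaded it rests at tester x = +30 mm. It moves towards the tester's -x, 3.3 times as far as the gauge pin: with the link taut about 16 mm per radian of knob. The pull is about 3 N as it starts to move and grows about 4 N per 10 mm of tip travel.
- marker_point (a point): Where the pointer tip lies when level with the point of the set marker, a small dark clip with a steel clamp screw on the scale plate's outer edge, clamped 22 to 38 mm along the arc from the unloaded tip. x points back along the arc to the unloaded pointer: the tip's x in this frame is the way still to go, negative when past.
- knob_grip (a point): On the knob's upright axis, 86 mm over the bench, at grip height. Black fluted round knob, 38 mm across, from 72 to 99 mm over the bench, above the 61 mm high housing. Clockwise from above pulls, after 0.1 to 1.4 rad of free play in the worn drive; then it takes 0.16 N m, 0.26 N m at full load, and stays where it is left. 2 to 5 rad in all, in several grasps; range 6 rad.

How it is judged:
By the outcome, as a careful person would: the job done as asked, in the order asked, and still so for the second after the job is handed in, with the robot touching nothing.
It also fails if it takes over 67 s, if anything falls off the work surface, if the arm or the gripper's body presses on something with over 40 N, if the wrist force passes 120 N, or if a joint passes its speed limit or range.

## Robot

A 7-joint arm with a two-finger parallel gripper is mounted at the origin on a cart in front of the work surface, level with it; the furniture and walls round the work are solid. World frame = base frame: x ahead of the robot, y to its left, z up, the work surface at z = 0. Lengths are in m, angles in rad, forces in N, time in s.
With the tool pointing down it reaches from about 0.425 to 0.825 m from the base axis. Payload 3.6 kg.
Tool frame: the origin (TCP) lies on the centre line of the jaws, within the pads' length; the fingertips stand 11 mm ahead of it and the grasp point (between the pads) lies 8 mm behind it (robot.tip_reach is the distance from the TCP to the fingertips, in m); z points along the fingers, y is the line along which they close (so a half turn about z gives the same grasp; the last joint's range is limited). The gripper opens to 85 mm and grips with 20 to 120 N. Pads are 22 mm wide; open, the fingers measure 114 mm over their backs; the gripper's body (76 mm by 85 mm) begins 54 mm behind the grasp point. The pads swing forward as they close: fully open they stand 13 mm farther back than shut.
Start: joints at [-1.224, 0.615, -0.013, 1.423, 0.008, 1.103, -0.04], TCP at [0.237, 0.605, 0.242] pointing down, gripper open.
Joint ranges: [-3.12, 3.12], [-0.3, 2.06], [-1.34, 1.32], [0.26, 2.42], [-1.36, 4.5], [0.01, 1.98], [-2.84, 2.84]. Speed limits (rad/s): [2.79, 2.79, 3.14, 3.14, 3.14, 3.14, 3.14].

## Interface

Orientations are given as a 3x3 rotation matrix whose columns are the frame's x, y, z axes.
In Python, from rig import robot gives the robot as it stands.
- The arm moves only by the tool step_arm, never from a script. Its argument "targets" is a list of rows, each an object with "slide": the shift along the world's x, y, z in m, a list of three; "turn": the turn, a rotation vector about the world's x, y, z in degrees, a list of three. In form: [{"slide": [x, y, z], "turn": [ax, ay, az]}, ...]. A call has 1 to 5 rows; each row is the pose to reach, as a shift and turn from the pose commanded when the call began; what a row does not reach only later rows make up. A row lasts 1/8 s, in which the tool goes at most 62.5 mm and 10.7 degrees, less where a joint would pass 70% of its speed; a pose out of reach is approached as far as the arm can. A call with a gripper value outside its range is refused whole. "hand" is the finger opening in m, from 0 to 0.0854, set as the call begins (left out, the last holds). The fingers move at their own pace and stop on an object; the grip force is fixed at half the most. Time passes only in rows, so rows that repeat a pose let the fingers close. It gives the time, the measured TCP pose, the force, the opening and the grip force at its end, in the units of the state.
- robot.sense(): the state, without advancing time (a new reading comes with each control period).
- robot.snapshot(name): name is "scene" or "side" or "wrist"; returns a dict with "image" (420x560x3 uint8, red, green, blue), "z_map" (420x560 float32, m along the optical axis (not along the pixel's ray), 0 where there is no reading), "fx", "fy", "cx", "cy" (pixels), "R" (3x3) and "t" (3): a world point X has camera coordinates R X + t; the wrist camera has in their place "T_tool_cam" (4x4, takes a point from camera to tool coordinates, whose origin is the TCP and whose axes are the flange's). Camera axes: x right, y down, z forward; pixel columns grow to the right and rows downward; lengths in m; the calibration is good to about 2 mm. A picture is of the moment at which its call begins: read the wrist's pose just before it.
- robot.job_done(): hands the job in; it is judged then, once.
The state is a dict: "t": time; "q": joint angles; "qvel": joint speeds; "effort": joint torques, N m; "tool_pos": TCP position; "tcp_rot": TCP orientation; "wrist_force": force on the tool from outside, world axes, zero at the start; "torque": the same for the moment, N m; "width": finger opening in m; "grasp_force": force on a finger pad.
Only numpy, scipy, OpenCV 4.12 (cv2) and the standard library are available. Lean on these libraries where they do the work, as an engineer would, in place of code of your own. Each camera call takes 0.05 s, during which the arm holds its last target. There are 200 camera calls.

## Working session

There is one attempt and no reset: what is moved stays moved. The work goes in short steps, Python scripts to look and compute and a tool call to move; the robot and the scene stay as the last step left them, time stands still between calls to the robot, and variables do not carry over. Pictures are saved under pics/ and viewed, at most 10 in all, crops included, and the job is handed in when it is done.

Besides the shell and the picture viewer there is one more tool, called after "Call:" as name([rows], argument=value, ...), one row to a line, values as JSON. step_arm: Moves the arm, as the interface text tells. Its arguments: {"type":"object","properties":{"targets":{"type":"array"},"hand":{"type":"number"}},"required":["targets"]}

```bash
mkdir -p pics; ls; cat > h.py <<'E'
import numpy as np, cv2
from rig import robot
def snap(n, name):
    s=robot.sense(); d=robot.snapshot(n)
    if n=="wrist":
        T=np.eye(4); T[:3,:3]=np.array(s["tcp_rot"]); T[:3,3]=s["tool_pos"]
        W=T@np.array(d["T_tool_cam"]); Wi=np.linalg.inv(W); d["R"]=Wi[:3,:3]; d["t"]=Wi[:3,3]
    d["R"]=np.array(d["R"]); d["t"]=np.array(d["t"])
    np.savez("pics/"+name+".npz",**{k:v for k,v in d.items()})
    cv2.imwrite("pics/"+name+".png",cv2.cvtColor(d["image"],cv2.COLOR_RGB2BGR)); return d
def load(name): return dict(np.load("pics/"+name+".npz"))
def onplane(d,u,v,z):
    r=d["R"].T@np.array([(u-d["cx"])/d["fx"],(v-d["cy"])/d["fy"],1]); c=-d["R"].T@d["t"]
    return c+r*(z-c[2])/r[2]
def proj(d,X):
    p=d["R"]@np.array(X)+d["t"]; return np.array([d["fx"]*p[0]/p[2]+d["cx"],d["fy"]*p[1]/p[2]+d["cy"]])
def zpt(d,u,v):
    z=d["z_map"][int(v),int(u)]; p=np.array([(u-d["cx"])/d["fx"],(v-d["cy"])/d["fy"],1])*z; return d["R"].T@(p-d["t"])
def cloud(d):
    v,u=np.mgrid[:420,:560]; z=d["z_map"]; p=np.stack([(u-d["cx"])/d["fx"]*z,(v-d["cy"])/d["fy"]*z,z],-1)
    X=(p-d["t"])@d["R"]; X[z==0]=np.nan; return X
E
python3 - <<'E'
from h import *
a=snap("scene","s0");b=snap("side","d0");w=snap("wrist","w0")
for d in(a,b,w): print(-d["R"].T@d["t"], d["R"][2],d["fx"])
cv2.imwrite("pics/both.png",cv2.cvtColor(cv2.resize(np.vstack([a["image"],b["image"]]),(800,1200))[:600],cv2.COLOR_RGB2BGR))
s=robot.sense();print(s)
E
```

```text
pics
[ 0.13655406 -0.72574179  0.54030892] [ 0.39749866  0.7718415  -0.49624139] 459.5757502480983
[ 0.15248532 -0.98804255  0.57773564] [ 0.29229989  0.85143635 -0.43545025] 490.51074532266443
[0.16147427 0.63425626 0.3731509 ] [ 0.29296115 -0.11813914 -0.94879761] 335.5858689098416
{'t': 0.15, 'q': array([-1.22350179,  0.61567135, -0.01260935,  1.42455444,  0.00808694,
        1.10338204, -0.04039481]), 'qvel': array([-0.00055852, -0.00032684, -0.00142473, -0.00484336,  0.00202487,
       -0.00017312, -0.00092963]), 'effort': array([ 5.32002614e-04, -4.69655871e+01,  2.59501627e-01, -1.71251106e+01,
        1.00257760e-02,  7.12510402e-03,  7.03857751e-06]), 'tool_pos': array([0.23712694, 0.6045933 , 0.24141311]), 'tcp_rot': array([[-9.30969502e-01,  3.65096267e-01, -7.08421790e-04],
       [ 3.65096954e-01,  9.30967697e-01, -1.83338070e-03],
       [-9.84264913e-06, -1.96546416e-03, -9.99998068e-01]]), 'wrist_force': array([ 0.26295147, -0.441855  , -0.01571691]), 'torque': array([-0.05769147, -0.00611412, -0.02941709]), 'grasp_force': 0.0, 'width': 0.08555608869332537}
```

View pics/s0.png

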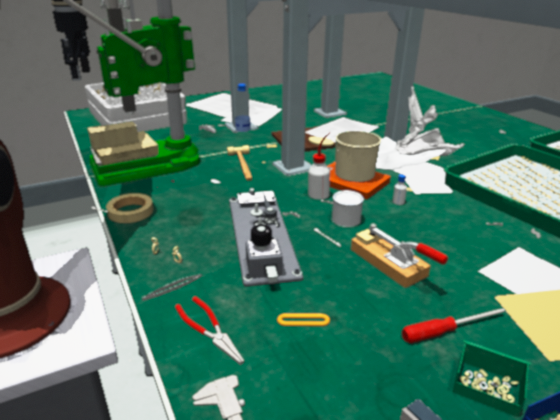

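View pics/d0.png

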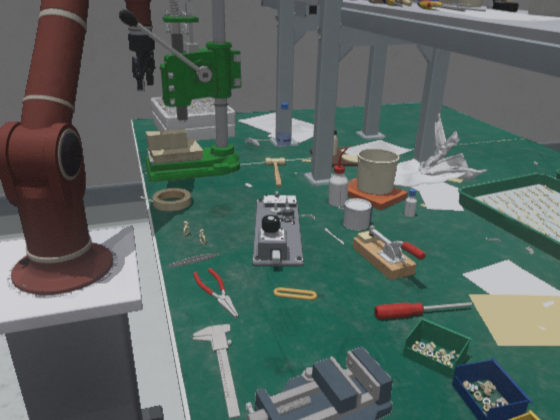

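The scene picture shows the tester at about (263,235) with its knob at (261,235) nearest to us, and the brass link at (303,320). In the side view the link is at (295,294) and the knob at (270,224). A green drill press and the shelf posts stand beyond them.

```bash
python3 - <<'E'
from h import *
for n,box in(("s0",(270,305,340,335)),("d0",(265,280,325,305))):
    d=load(n); h=cv2.cvtColor(d["image"],cv2.COLOR_RGB2HSV)
    m=cv2.inRange(h,(12,120,90),(35,255,255)); k=np.zeros_like(m); k[box[1]:box[3],box[0]:box[2]]=1; m*=k
    v,u=np.nonzero(m); P=np.array([onplane(d,a,b,.004)[:2] for a,b in zip(u,v)])
    r=cv2.minAreaRect(P.astype(np.float32)*1000); print(n,len(u),r)
for n,pts in(("s0",dict(knob=(261,229),c1=(247,282),c2=(300,276),c3=(231,197),c4=(276,194))),("d0",dict(knob=(270,220),c1=(254,259),c2=(301,258),c3=(258,200),c4=(299,198)))):
    d=load(n)
    for k,(u,v) in pts.items(): print(n,k,onplane(d,u,v,.099 if k=="knob" else .012).round(3),zpt(d,u,v).round(3))
X=cloud(load("s0"));
# obstacles high in workspace
for n in("s0","d0"):
    X=cloud(load(n)).reshape(-1,3)
    ok=(X[:,2]>.2)&(X[:,0]>.25)&(X[:,0]<1.1)&(X[:,1]>-.5)&(X[:,1]<.6)
    Y=X[ok]; H,_,_=np.histogram2d(Y[:,0],Y[:,1],bins=[np.arange(.25,1.15,.1),np.arange(-.5,.65,.1)]); print(H.astype(int))
a=load("s0")["image"][180:300,210:340]; b=load("d0")["image"][180:280,235:345]
cv2.imwrite("pics/c0.png",cv2.cvtColor(np.hstack([cv2.resize(a,(400,369),interpolation=3),cv2.resize(b,(400,369),interpolation=3)]),cv2.COLOR_RGB2BGR))
E
```

```text
s0 550 ((439.8440856933594, -235.50985717773438), (28.484577178955078, 87.14376068115234), 63.43410873413086)
d0 133 ((438.8592224121094, -238.33929443359375), (22.39069175720215, 83.65203857421875), 63.47954559326172)
s0 knob [ 0.433 -0.087  0.099] [ 0.433 -0.088  0.099]
s0 c1 [ 0.392 -0.114  0.012] [ 0.393 -0.112  0.01 ]
s0 c2 [ 0.487 -0.142  0.012] [ 0.489 -0.137  0.008]
s0 c3 [0.489 0.204 0.012] [0.496 0.221 0.002]
s0 c4 [0.594 0.169 0.012] [0.603 0.186 0.002]
d0 knob [ 0.429 -0.095  0.099] [ 0.431 -0.091  0.097]
d0 c1 [ 0.392 -0.102  0.012] [ 0.393 -0.098  0.009]
d0 c2 [ 0.492 -0.127  0.012] [ 0.49  -0.133  0.016]
d0 c3 [0.483 0.191 0.012] [0.482 0.189 0.013]
d0 c4 [0.596 0.174 0.012] [0.604 0.195 0.002]
[[   0    0    0    0    0    0    0    0    0 2021  890]
 [   0    0    0    0    0    0    0    0    0 2461  564]
 [   0    0    0    0    0    0    0    0    0  732  696]
 [   0    0    0    0    0    0    0    0    0    0    0]
 [   0  572 1296  635  259   47    0 2022  531    0    0]
 [   0    0    0    0    0    0    0  534  129    0    0]
 [   0    0    0    0    0    0    0  402    8    0    0]
 [   0    0    0    0    0    0    0  196  233    0    0]]
[[   0    0    0    0    0    0    0    0    0 1528  932]
 [   0    0    0    0    0    0    0    0    0 1872  696]
 [   0    0    0    0    0    0    0    0    0  584  642]
 [   0    0    0    0    0    0    0    0    0    0    0]
 [ 904 1925 1396 1062  820  637  502 2598  428   36  141]
 [   6  229  436  421  322  238  151  581  152    0  150]
 [   0    2  323  449  213   49   22  250    6    0    0]
 [   0    0   14   20  113  228   35   96  167    0    0]]
```

View pics/c0.png

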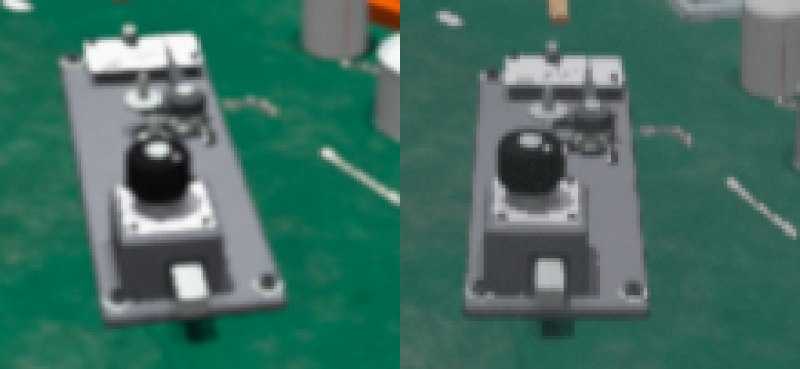

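The crop shows the knob and housing at the near end. The two pins are near (185,80) and (145,100) in its left half. The scale plate is at the far end, with a clip at (130,35). Next I'll check the clearance around the start pose before moving.

```bash
python3 - <<'E'
from h import *
X=np.vstack([cloud(load(n)).reshape(-1,3) for n in("s0","d0")])
print("cols y from .1 to .75 ; max z (cm) per 5cm cell; rows x 0..0.6")
for lo,hi in((.02,.6),):
  for x in np.arange(0,.65,.05):
    r=[]
    for y in np.arange(.1,.8,.05):
        k=(abs(X[:,0]-x-.025)<.025)&(abs(X[:,1]-y-.025)<.025)&(X[:,2]>lo)
        z=X[k,2]; r.append("%3d-%3d"%(z.min()*100,z.max()*100) if len(z)>3 else "   .   ")
    print("%.2f"%x," ".join(r))
k=(X[:,0]>.5)&(X[:,0]<.8)&(X[:,2]>.15)&(abs(X[:,1])<.5);print(np.percentile(X[k],[0,2],axis=0))
E
```

```text
cols y from .1 to .75 ; max z (cm) per 5cm cell; rows x 0..0.6
0.00  44- 51    .       .       .       .       .       .       .       .       .       .       .       .       .   
0.05  40- 51    .       .       .       .       .       .       .       .       .       .       .       .       .   
0.10  45- 51  48- 51    .       .       .       .       .       .       .       .       .       .       .       .   
0.15    .       .       .       .       .       .     45- 46  43- 47  28- 32  35- 40  35- 49    .       .       .   
0.20    .       .      2-  2   2-  2   2-  2    .      2- 46   2- 47   2- 34   2- 49   2- 48  24- 28    .       .   
0.25    .       .      2-  2   2-  2   2-  2    .      2-  7   2- 45   8- 45  32- 49  24- 34  26- 34    .       .   
0.30    .       .      2-  2   2-  2    .       .      2-  7   2- 49   7- 49   7-  7    .       .       .      4- 10
0.35    .       .       .       .       .       .      2- 31   2- 49   3- 49   3- 42    .       .       .      2-  9
0.40    .       .       .       .       .       .      2- 31   2- 50   3- 50   3- 36   2-  3    .       .      2-  9
0.45   2-  2   2-  3    .       .       .       .      2-  3   2- 48   3- 50    .       .       .       .      2- 10
0.50   2-  3   2-  3    .       .       .       .       .      2- 35   2- 36    .       .       .       .      2-  9
0.55   2-  3   2-  3    .       .       .       .       .      2-  2    .       .       .      2-  3    .      3-  9
0.60    .       .       .       .       .       .       .      2-  2    .       .       .      2-  2    .       .   
[[ 0.50002228 -0.44603287  0.15001395]
 [ 0.68954039 -0.42266757  0.17196251]]
```

View pics/w0.png

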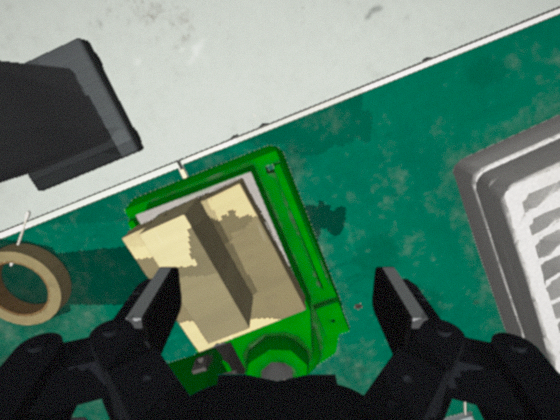

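The wrist view looks down on the press table and a wooden block at (210,260). The press head stands between the gripper and the work, so I'll find the near radius of its parts at each height.

```bash
python3 - <<'E'
from h import *
for n in("s0","d0"):
    d=load(n);X=cloud(d); h=cv2.cvtColor(d["image"],cv2.COLOR_RGB2HSV)
    print(n)
    r=np.hypot(X[...,0],X[...,1]); az=np.degrees(np.arctan2(X[...,1],X[...,0]))
    for z in np.arange(.05,.6,.05):
        row=[]
        for a in range(25,85,5):
            k=(abs(X[...,2]-z-.025)<.025)&(abs(az-a-2.5)<2.5)&(r<.95)&(r>.2)
            row.append("%3d-%3d"%(r[k].min()*100,r[k].max()*100) if k.sum()>2 else "   .   ")
        print("%.2f"%z," ".join(row))
a=load("s0")["image"][0:200,40:220];b=load("d0")["image"][0:200,100:280]
cv2.imwrite("pics/press.png",cv2.cvtColor(np.hstack([cv2.resize(a,(400,444),interpolation=3),cv2.resize(b,(400,444),interpolation=3)]),cv2.COLOR_RGB2BGR))
E
```

```text
s0
0.05  76- 77    .     91- 92  89- 94  64- 72  54- 69  51- 94  50- 92  52- 94  87- 94    .       .   
0.10  76- 77    .       .       .     66- 70  67- 67  56- 93  53- 61  53- 85    .       .       .   
0.15  76- 77    .       .     90- 93  66- 70  67- 67  59- 62    .       .       .       .       .   
0.20  76- 77    .       .       .     63- 71  59- 68  56- 61  56- 61  59- 69    .       .       .   
0.25  76- 77    .       .     69- 72  59- 71  58- 64  56- 60  56- 61  57- 72    .       .       .   
0.30  76- 77    .       .     70- 72  59- 71  56- 64  56- 60  56- 62  57- 72    .       .       .   
0.35  76- 77    .       .     71- 72  63- 73  56- 69  53- 65  53- 62  60- 65  61- 63    .       .   
0.40  76- 77    .       .       .     66- 69  59- 64  52- 65  51- 62  50- 65  61- 63    .       .   
0.45    .       .       .       .       .       .       .       .       .       .       .       .   
0.50    .       .       .       .       .       .       .       .       .       .       .       .   
0.55    .       .       .       .       .       .       .       .       .       .      
[... 424 characters left out ...]
5  76- 77    .       .     69- 72  58- 72  58- 64  55- 60  56- 61  56- 72    .       .       .   
0.30  76- 77    .       .     69- 72  58- 72  56- 64  55- 60  56- 61  57- 71    .       .       .   
0.35  76- 77    .       .     70- 71  63- 72  55- 69  53- 65  53- 62  60- 65  61- 63    .       .   
0.40  75- 77    .     93- 94    .     66- 69  58- 64  52- 65  50- 62  49- 65  61- 63    .       .   
0.45  76- 77  86- 89  89- 94    .     66- 69  58- 64  57- 65  50- 63  48- 65  61- 64    .       .   
0.50  76- 88  86- 89  90- 92    .     66- 69    .       .       .       .       .       .       .   
0.55    .       .       .       .       .       .       .       .       .       .       .       .
```

View pics/press.png

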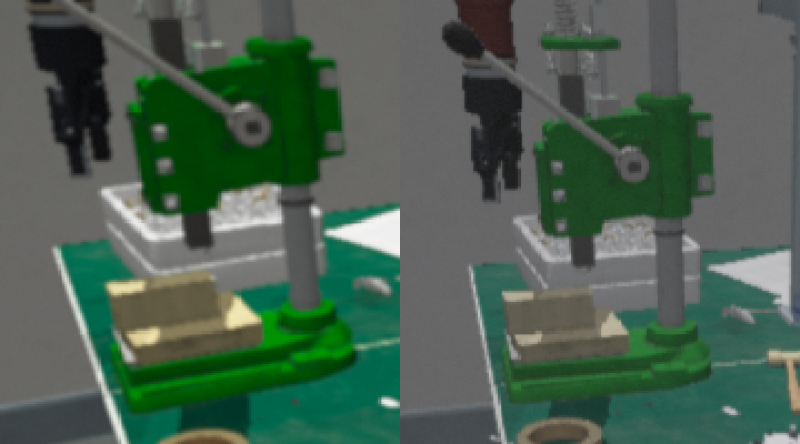

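```bash
python3 - <<'E'
from h import *
d=load("w0")
for p in((60,60),(30,120),(110,100),(75,45),(140,150),(40,185),(200,60),(300,100),(400,60)): print(p,zpt(d,*p).round(3))
d=load("d0");print("handle tip",[zpt(d,u,v).round(3) for u,v in((126,16),(122,14),(130,19),(145,28))])
E
```

```text
(60, 60) [-0.135  0.1   -0.636]
(30, 120) [ 0.023  0.119 -0.364]
(110, 100) [ 0.008  0.175 -0.638]
(75, 45) [-0.153  0.16  -0.636]
(140, 150) [ 0.168  0.174 -0.665]
(40, 185) [ 0.15  -0.159 -0.638]
(200, 60) [-0.008  0.447 -0.734]
(300, 100) [ 0.213  0.691 -0.74 ]
(400, 60) [ 0.215  1.014 -0.736]
handle tip [array([0.195, 0.449, 0.463]), array([0.186, 0.454, 0.468]), array([0.204, 0.455, 0.455]), array([0.241, 0.466, 0.431])]
```

Call:
step_arm([
  {"slide": [-0.06, 0.01, 0], "turn": [0, 0, 5]},
  {"slide": [-0.12, 0.02, 0], "turn": [0, 0, 10]},
  {"slide": [-0.18, 0.01, 0], "turn": [0, 0, 15]},
  {"slide": [-0.237, -0.02, 0], "turn": [0, 0, 21]},
  {"slide": [-0.237, -0.08, 0], "turn": [0, 0, 21]},
])

```text
t: 0.78
tool_pos: [-0.0067, 0.5252, 0.2418]
tcp_rot: [[-1.0, -0.004, -0.004], [-0.004, 1.0, 0.001], [0.004, 0.001, -1.0]]
wrist_force: [0.9, -0.3, 1.4]
width: 0.086
grasp_force: 0.0
```

Call:
step_arm([
  {"slide": [0, -0.03, 0], "turn": [8, 0, 0]},
  {"slide": [0, -0.06, 0], "turn": [16, 0, 0]},
  {"slide": [0, -0.085, 0], "turn": [24, 0, 0]},
  {"slide": [0, -0.085, 0], "turn": [24, 0, 0]},
])

```text
t: 1.27
tool_pos: [0.001, 0.4316, 0.2389]
tcp_rot: [[-1.0, 0.006, 0.001], [0.006, 0.918, 0.396], [0.001, 0.396, -0.918]]
wrist_force: [0.2, 0.7, -0.0]
width: 0.0854
grasp_force: 0.0
```

Call:
step_arm([
  {"slide": [0.06, -0.004, 0], "turn": [0, 0, -8]},
  {"slide": [0.119, -0.017, 0], "turn": [0, 0, -16]},
  {"slide": [0.176, -0.037, 0], "turn": [0, 0, -24]},
  {"slide": [0.23, -0.066, 0], "turn": [0, 0, -32]},
  {"slide": [0.278, -0.101, 0], "turn": [0, 0, -40]},
])

```text
t: 1.9
tool_pos: [0.281, 0.3393, 0.243]
tcp_rot: [[-0.759, 0.596, 0.264], [0.651, 0.692, 0.311], [0.003, 0.408, -0.913]]
wrist_force: [2.0, 0.2, 0.0]
width: 0.0854
grasp_force: 0.0
```

Call:
step_arm([
  {"slide": [0.041, -0.044, 0], "turn": [0, 0, -8]},
  {"slide": [0.076, -0.093, 0], "turn": [0, 0, -16]},
  {"slide": [0.105, -0.147, 0], "turn": [0, 0, -24]},
  {"slide": [0.125, -0.205, 0], "turn": [0, 0, -32]},
  {"slide": [0.138, -0.265, 0], "turn": [0, 0, -40]},
])

```text
t: 2.52
tool_pos: [0.4185, 0.0726, 0.2431]
tcp_rot: [[-0.163, 0.901, 0.402], [0.987, 0.148, 0.069], [0.003, 0.408, -0.913]]
wrist_force: [1.0, 0.0, -0.2]
width: 0.0852
grasp_force: 0.0
```

Call:
step_arm([
  {"slide": [0.02, -0.01, 0], "turn": [-1.3, 7.9, 0]},
  {"slide": [0.04, -0.03, -0.01], "turn": [-2.6, 15.8, 0]},
  {"slide": [0.06, -0.04, -0.02], "turn": [-3.9, 23.7, 0]},
  {"slide": [0.06, -0.04, -0.02], "turn": [-3.9, 23.7, 0]},
])

```text
t: 3.02
tool_pos: [0.4803, 0.0336, 0.2211]
tcp_rot: [[-0.165, 0.986, -0.001], [0.986, 0.165, 0.003], [0.003, -0.0, -1.0]]
wrist_force: [-0.5, 0.2, 0.1]
width: 0.0857
grasp_force: 0.0
```

```bash
python3 - <<'E'
from h import *
d=snap("wrist","w1"); s=robot.sense(); print(s["tool_pos"],np.array(s["tcp_rot"]).round(3),s["q"].round(2), -d["R"].T@d["t"])
cv2.imwrite("pics/w1b.png",cv2.cvtColor(cv2.resize(d["image"],(800,600),interpolation=3),cv2.COLOR_RGB2BGR))
E
```

```text
[0.47802208 0.03401005 0.22140232] [[-0.165  0.986 -0.002]
 [ 0.986  0.165  0.004]
 [ 0.004 -0.001 -1.   ]] [-0.36  0.39  0.35  1.94 -0.18  0.84  0.25] [0.46691545 0.11318667 0.35328268]
```

View pics/w1b.png

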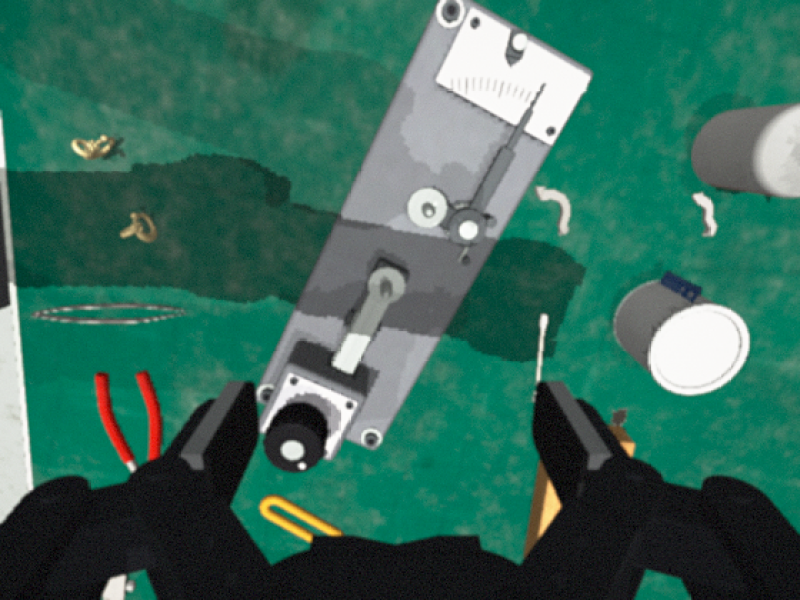

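Wrist view, in 800-px coordinates: drive pin at about (385,286), gauge pin at (428,208), pointer tip at (543,86), marker point at (513,64), knob at (295,440), and the link's end at (290,515). I'll enlarge the pins and the scale to read them more finely.

```bash
python3 - <<'E'
from h import *
d=load("w1"); I=d["image"]
a=cv2.resize(I[130:220,250:350],(400,360),interpolation=cv2.INTER_CUBIC); b=cv2.resize(I[15:105,300:400],(400,360),interpolation=cv2.INTER_CUBIC)
cv2.imwrite("pics/c1.png",cv2.cvtColor(np.hstack([a,b]),cv2.COLOR_RGB2BGR))
E
```

```text
(no output)
```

View pics/c1.png

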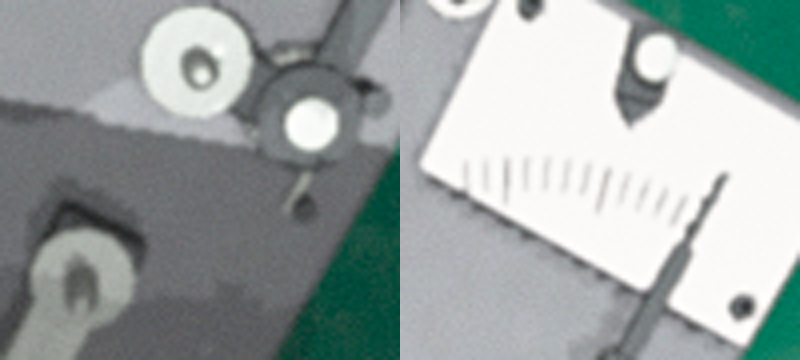

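The crop shows the gauge pin's shoulder centred at (197,62), the drive pin's at (83,280), the pivot at (311,123), the pointer tip at (724,176) and the marker point at (631,124).

```bash
python3 - <<'E'
from h import *
d=load("w1")
def f(U,V,ox,oy,z): return onplane(d,(U+.5)/4-.5+ox,(V+.5)/4-.5+oy,z)[:2]
g=f(197,62,250,130,.04); g2=f(203,72,250,130,.06)
r=f(83,280,250,130,.04); pv=f(311,123,250,130,.05)
t=f(324,176,300,15,.032); m=f(231,124,300,15,.032)
for u,v in((299,145),(271,200),(381,59),(358,46),(328,161),(357,43)): print((u,v),zpt(d,u,v).round(4))
print("gauge",g,"top",g2,"drive",r,"dist",np.linalg.norm(g-r))
y=(g-r)/np.linalg.norm(g-r); x=np.array([y[1],-y[0]])
print("yaw from pins",np.degrees(np.arctan2(y[1],y[0]))-90)
# base left edge line & plate edges for yaw (800px view)
e=[onplane(d,u*.7,v*.7,.012)[:2] for u,v in((436,10),(267,370))]; print("left edge dir",np.degrees(np.arctan2(*(e[0]-e[1])[::-1]))-90)
e=[onplane(d,u*.7,v*.7,.012)[:2] for u,v in((590,90),(400,430))]; print("right edge dir",np.degrees(np.arctan2(*(e[0]-e[1])[::-1]))-90)
print("tip-gauge in tester",(t-g)@x,(t-g)@y," mark",(m-g)@x,(m-g)@y,"pivot",(pv-g)@x,(pv-g)@y, "dist tip-mark",np.linalg.norm(t-m))
# knob: black blob top
I=d["image"]; X=cloud(d); z=X[...,2]; k=(z>.094)&(z<.106)&(abs(X[...,0]-.432)<.05)&(abs(X[...,1]+.09)<.05)
P=X[k][:,:2]; print("knob",k.sum(),(P.min(0)+P.max(0))/2,P.max(0)-P.min(0),cv2.minEnclosingCircle((P*1000).astype(np.float32)))
h=cv2.cvtColor(I,cv2.COLOR_RGB2HSV); mk=cv2.inRange(h,(15,120,90),(35,255,255)); mk[:,:150]=0; mk[:340]=0; mk[:,260:]=0
v,u=np.nonzero(mk); Q=np.array([onplane(d,a,b,.004)[:2] for a,b in zip(u,v)])*1000; print("link part",cv2.minAreaRect(Q.astype(np.float32)))
E
```

```text
(299, 145) [0.4935 0.0725 0.0576]
(271, 200) [0.4775 0.0173 0.0541]
(381, 59) [0.5527 0.1551 0.0341]
(358, 46) [0.5318 0.1631 0.0262]
(328, 161) [0.5239 0.0607 0.0454]
(357, 43) [0.5296 0.1647 0.0302]
gauge [0.49503264 0.06998903] top [0.49493261 0.07082384] drive [0.477345   0.01303659] dist 0.05963583834309146
yaw from pins -17.25315568611083
left edge dir -17.304288555223508
right edge dir -15.965407793940983
tip-gauge in tester 0.02980559887723083 0.0989065326682077  mark 0.006056489913828404 0.09867257612701316 pivot 0.028497604173915985 0.0004906027346427487 dist tip-mark 0.023750261308430463
knob 1290 [ 0.43444143 -0.08300378] [0.03912918 0.03850354] ((434.4855041503906, -83.35798645019531), 19.818470001220703)
link part ((435.6195068359375, -235.3583984375), (28.52927017211914, 79.82040405273438), 62.981239318847656)
```

Call:
step_arm([
  {"slide": [0.0, -0.06, 0], "turn": [0, 0, 10.6]},
  {"slide": [0.0, -0.12, 0], "turn": [0, 0, 21.2]},
  {"slide": [0.0, -0.18, 0], "turn": [0, 0, 31.8]},
  {"slide": [0.005, -0.24, -0.01], "turn": [0, 0, 42.5]},
  {"slide": [0.007, -0.294, -0.03], "turn": [0, 0, 53]},
], hand=0.05)

```text
t: 3.7
tool_pos: [0.4839, -0.261, 0.1937]
tcp_rot: [[-0.88, 0.475, -0.0], [0.475, 0.88, 0.001], [0.001, 0.001, -1.0]]
wrist_force: [1.2, 1.2, -0.2]
width: 0.0495
grasp_force: 0.0
```

Call:
step_arm([
  {"slide": [0, 0, -0.03], "turn": [0, 0, 0]},
  {"slide": [0, 0, -0.03], "turn": [0, 0, 0]},
  {"slide": [0, 0, -0.03], "turn": [0, 0, 0]},
])

```text
t: 4.08
tool_pos: [0.484, -0.2585, 0.1635]
tcp_rot: [[-0.878, 0.479, -0.003], [0.479, 0.878, 0.002], [0.003, 0.001, -1.0]]
wrist_force: [-0.9, 0.4, -0.8]
width: 0.0498
grasp_force: 0.0
```

```bash
cat >> h.py <<'E'
def linkmask(d):
    h=cv2.cvtColor(d["image"],cv2.COLOR_RGB2HSV); m=cv2.inRange(h,(14,110,80),(36,255,255))
    n,l,st,_=cv2.connectedComponentsWithStats(m); i=1+np.argmax(st[1:,4]); return (l==i),st[i]
E
python3 - <<'E'
from h import *
d=snap("wrist","w2"); s=robot.sense(); print(s["tool_pos"],np.array(s["tcp_rot"]).round(3),s["q"].round(2),s["width"])
m,st=linkmask(d); print(st)
v,u=np.nonzero(m); Q=np.array([onplane(d,a,b,.004)[:2] for a,b in zip(u,v)])*1000; print(cv2.minAreaRect(Q.astype(np.float32)))
print("tcp px",proj(d,s["tool_pos"]))
E
```

```text
[ 0.48441735 -0.25858278  0.16387399] [[-0.878  0.479 -0.002]
 [ 0.479  0.878  0.001]
 [ 0.002  0.    -1.   ]] [ 0.37  0.55  0.13  1.82 -0.09  0.78  1.61] 0.05018312503535482
[ 387  241  132   80 2525]
((653.7193603515625, -152.44363403320312), (33.50333786010742, 131.66261291503906), 7.374918460845947)
tcp px [277.32818305 282.49008202]
```

```bash
python3 - <<'E'
from h import *
d=load("w2")
h=cv2.cvtColor(d["image"],cv2.COLOR_RGB2HSV); m=cv2.inRange(h,(14,110,80),(36,255,255))
v,u=np.nonzero(m); Q=np.array([onplane(d,a,b,.004)[:2] for a,b in zip(u,v)])*1000
k=np.hypot(Q[:,0]-440,Q[:,1]+236)<55; print(k.sum(),cv2.minAreaRect(Q[k].astype(np.float32)), u[k].min(),u[k].max(),v[k].min(),v[k].max())
E
```

```text
2097 ((439.5945739746094, -235.64083862304688), (26.458267211914062, 88.08699798583984), 63.000247955322266) 259 291 75 180
```

Call:
step_arm([
  {"slide": [-0.045, 0.023, -0.04], "turn": [0, 0, 1.6]},
  {"slide": [-0.045, 0.023, -0.09], "turn": [0, 0, 1.6]},
  {"slide": [-0.045, 0.023, -0.12], "turn": [0, 0, 1.6]},
  {"slide": [-0.045, 0.023, -0.13], "turn": [0, 0, 1.6]},
  {"slide": [-0.045, 0.023, -0.13], "turn": [0, 0, 1.6]},
])

```text
t: 4.75
tool_pos: [0.4393, -0.2367, 0.033]
tcp_rot: [[-0.89, 0.456, -0.003], [0.456, 0.89, 0.001], [0.003, -0.0, -1.0]]
wrist_force: [0.3, -0.8, 0.2]
width: 0.0501
grasp_force: 0.0
```

Call:
step_arm([
  {"slide": [0, 0.001, -0.01], "turn": [0, 0, 0]},
  {"slide": [0, 0.001, -0.0195], "turn": [0, 0, 0]},
  {"slide": [0, 0.001, -0.0195], "turn": [0, 0, 0]},
])

```text
t: 5.12
tool_pos: [0.438, -0.2357, 0.0123]
tcp_rot: [[-0.89, 0.457, -0.005], [0.457, 0.89, 0.002], [0.006, -0.0, -1.0]]
wrist_force: [0.2, 0.1, 0.3]
width: 0.0501
grasp_force: 0.0
```

Call:
step_arm([
  {"slide": [0, 0, 0], "turn": [0, 0, 0]},
  {"slide": [0, 0, 0], "turn": [0, 0, 0]},
  {"slide": [0, 0, 0], "turn": [0, 0, 0]},
  {"slide": [0, 0, 0], "turn": [0, 0, 0]},
], hand=0.015)

```text
t: 5.62
tool_pos: [0.4385, -0.236, 0.0133]
tcp_rot: [[-0.889, 0.457, -0.004], [0.457, 0.889, 0.001], [0.004, -0.0, -1.0]]
wrist_force: [-1.7, 0.6, 5.3]
width: 0.023
grasp_force: 58.7
```

Call:
step_arm([
  {"slide": [0, 0, 0.02], "turn": [0, 0, 0]},
  {"slide": [0, 0, 0.07], "turn": [0, 0, 0]},
  {"slide": [0, 0, 0.12], "turn": [0, 0, 0]},
  {"slide": [0.005, 0.05, 0.14], "turn": [0, 0, -10]},
  {"slide": [0.01, 0.1, 0.14], "turn": [0, 0, -20]},
])

```text
t: 6.25
tool_pos: [0.4496, -0.1357, 0.1545]
tcp_rot: [[-0.674, 0.739, 0.001], [0.739, 0.674, 0.002], [0.001, 0.003, -1.0]]
wrist_force: [1.2, 0.5, -1.4]
width: 0.0227
grasp_force: 59.1
```

Call:
step_arm([
  {"slide": [0.01, 0.04, 0], "turn": [0, 0, -10]},
  {"slide": [0.02, 0.08, 0], "turn": [0, 0, -20]},
  {"slide": [0.03, 0.12, 0], "turn": [0, 0, -30]},
  {"slide": [0.037, 0.15, 0], "turn": [0, 0, -40]},
  {"slide": [0.037, 0.177, 0], "turn": [0, 0, -50]},
])

```text
t: 6.88
tool_pos: [0.4856, 0.0427, 0.1524]
tcp_rot: [[0.129, 0.992, 0.0], [0.992, -0.129, 0.005], [0.005, -0.0, -1.0]]
wrist_force: [0.2, -0.0, -0.6]
width: 0.0231
grasp_force: 59.1
```

Call:
step_arm([
  {"slide": [0, 0, 0], "turn": [0, 0, -10]},
  {"slide": [0, 0, -0.03], "turn": [0, 0, -10]},
  {"slide": [0, 0, -0.055], "turn": [0, 0, -10]},
  {"slide": [0, 0, -0.055], "turn": [0, 0, -10]},
  {"slide": [0, 0, -0.055], "turn": [0, 0, -10]},
])

```text
t: 7.5
tool_pos: [0.4857, 0.0409, 0.0983]
tcp_rot: [[0.296, 0.955, 0.002], [0.955, -0.296, 0.004], [0.005, 0.0, -1.0]]
wrist_force: [-0.2, 0.3, -1.1]
width: 0.023
grasp_force: 59.1
```

```bash
python3 - <<'E'
from h import *
d=snap("wrist","w3"); s=robot.sense(); print(s["tool_pos"],np.array(s["tcp_rot"]).round(3),s["q"].round(2),s["width"],s["wrist_force"])
print("tcp px",proj(d,s["tool_pos"]),proj(d,[.495,.070,.06]),proj(d,[.4773,.013,.06]))
c=d["image"][120:420,80:480]
cv2.imwrite("pics/w3b.png",cv2.cvtColor(cv2.resize(c,(800,600),interpolation=3),cv2.COLOR_RGB2BGR))
E
```

```text
[0.48601912 0.04094871 0.09862872] [[ 0.296  0.955  0.003]
 [ 0.955 -0.296  0.005]
 [ 0.005  0.001 -1.   ]] [-0.44  0.62  0.48  2.05 -0.52  0.58  0.1 ] 0.02308485251720236 [ 0.01321608 -0.01313484 -0.74748295]
tcp px [277.28731046 280.70671   ] [277.09792317 191.3961587 ] [276.94809765 289.41162023]
```

View pics/w3b.png

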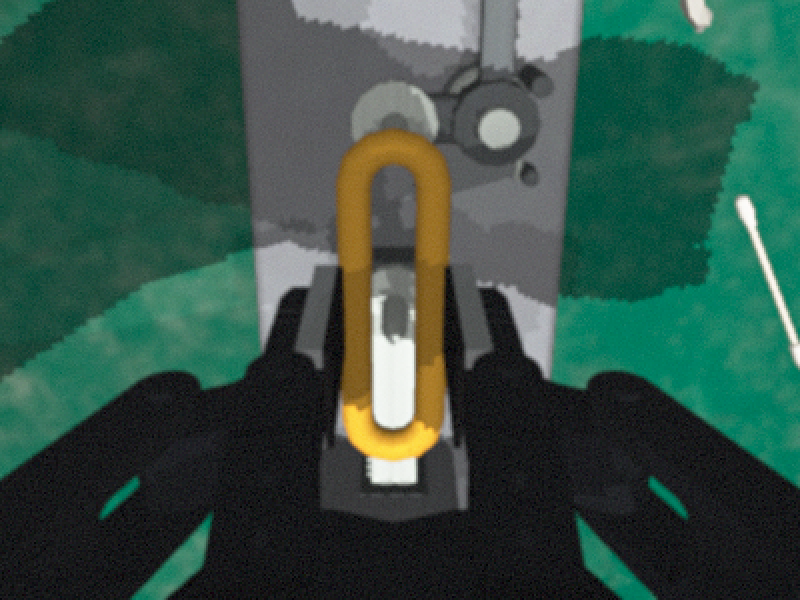

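The link hangs squarely in the jaws at about (394,295). The gauge shoulder is centred at about (396,117) and the drive pin shows inside the opening at about (395,312). I'll compute the remaining offset.

```bash
python3 - <<'E'
from h import *
d=load("w3")
h=cv2.cvtColor(d["image"],cv2.COLOR_RGB2HSV); m=cv2.inRange(h,(12,110,60),(36,255,255))
m[:, :240]=0; m[:,320:]=0; m[:180]=0
v,u=np.nonzero(m); z=.0893
Q=np.array([onplane(d,a,b,z)[:2] for a,b in zip(u,v)])*1000; r=cv2.minAreaRect(Q.astype(np.float32)); print(r,u.min(),u.max(),v.min(),v.max())
# opening: fit midline of inner gap per row
rows=[]
for V in range(215,320,5):
    a=np.nonzero(m[V,240:320])[0]+240
    g=np.nonzero(np.diff(a)>8)[0]
    if len(g)==1: i=g[0]; rows.append(onplane(d,(a[i]+a[i+1])/2,V,z)[:2])
rows=np.array(rows); vx,vy,x0,y0=cv2.fitLine((rows*1000).astype(np.float32),cv2.DIST_L2,0,.01,.01).ravel(); print("midline",x0,y0,np.degrees(np.arctan2(vy,vx)))
g=np.array([.4950,.0700]);dr=np.array([.4773,.0130])
n=np.array([-vy,vx]); t=np.array([vx,vy]); 
for p in(g,dr): print("pin off midline mm",(p*1000-[x0,y0])@n, "along",(p*1000-np.array(r[0]))@t)
print("gauge shoulder now",onplane(d,277.75,178,.04), "proj g,dr foot",proj(d,[*g,.04]),proj(d,[*dr,.04]))
c=d["image"][160:200,250:310]; gray=cv2.cvtColor(c,cv2.COLOR_RGB2GRAY)
print(gray[16,::2])
E
```

```text
((485.1882629394531, 39.30709457397461), (88.25899505615234, 26.3362979888916), 72.66619110107422) 248 305 184 349
midline 486.24075 43.26215 72.5868
pin off midline mm -0.3562390422318913 along 32.22255902290544
pin off midline mm -0.5252566551660145 along -27.462123721835994
gauge shoulder now [0.49608906 0.0720758  0.04      ] proj g,dr foot [277.0174788  181.82705833] [276.88783606 272.0184635 ]
[ 93  88  94 122 136 137 131 135 138 137 134 138 124 110 111 123 135 137
 135 135 135 151 183 178 107  81  86  77  60  75]
```

Call:
step_arm([
  {"slide": [0.001, 0.0022, -0.01], "turn": [0, 0, 0.1]},
  {"slide": [0.001, 0.0022, -0.02], "turn": [0, 0, 0.1]},
  {"slide": [0.001, 0.0022, -0.021], "turn": [0, 0, 0.1]},
  {"slide": [0.001, 0.0022, -0.021], "turn": [0, 0, 0.1]},
])

```text
t: 8.05
tool_pos: [0.4862, 0.0432, 0.0766]
tcp_rot: [[0.294, 0.956, 0.001], [0.956, -0.294, 0.004], [0.004, -0.001, -1.0]]
wrist_force: [-0.5, 1.0, -1.4]
width: 0.023
grasp_force: 59.1
```

```bash
python3 - <<'E'
from h import *
d=snap("wrist","w4"); s=robot.sense(); print(s["tool_pos"],np.array(s["tcp_rot"]).round(3),s["wrist_force"])
c=d["image"][150:390,197:357]
cv2.imwrite("pics/w4b.png",cv2.cvtColor(cv2.resize(c,(400,600),interpolation=3),cv2.COLOR_RGB2BGR))
E
```

```text
[0.48635564 0.04313656 0.07678205] [[ 0.294  0.956  0.001]
 [ 0.956 -0.294  0.004]
 [ 0.005 -0.    -1.   ]] [-0.80323138  0.0550065  -0.73937602]
```

View pics/w4b.png

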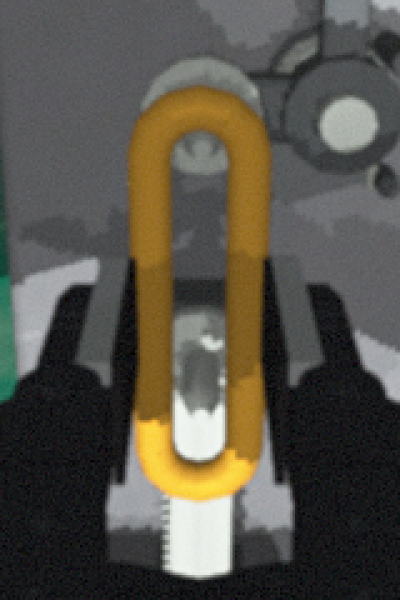

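The gauge pin's top shows at (203,148), inside the opening (172–228), and the drive pin at about (200,370). Both are within about 0.5 mm of centre, so I'll lower slowly.

Call:
step_arm([
  {"slide": [0.0005, 0, -0.003], "turn": [0, 0, 0]},
  {"slide": [0.0005, 0, -0.005], "turn": [0, 0, 0]},
  {"slide": [0.0005, 0, -0.007], "turn": [0, 0, 0]},
  {"slide": [0.0005, 0, -0.009], "turn": [0, 0, 0]},
  {"slide": [0.0005, 0, -0.009], "turn": [0, 0, 0]},
])

```text
t: 8.72
tool_pos: [0.4867, 0.0433, 0.0677]
tcp_rot: [[0.294, 0.956, 0.001], [0.956, -0.294, 0.005], [0.005, -0.001, -1.0]]
wrist_force: [1.0, 0.4, -0.0]
width: 0.0233
grasp_force: 59.1
```

Link bottom is now about 6 mm below the pin tops with no contact force, so I'll keep going.

Call:
step_arm([
  {"slide": [0, 0, -0.003], "turn": [0, 0, 0]},
  {"slide": [0, 0, -0.005], "turn": [0, 0, 0]},
  {"slide": [0, 0, -0.007], "turn": [0, 0, 0]},
  {"slide": [0, 0, -0.007], "turn": [0, 0, 0]},
])

```text
t: 9.22
tool_pos: [0.4867, 0.0433, 0.0606]
tcp_rot: [[0.294, 0.956, 0.001], [0.956, -0.294, 0.005], [0.005, -0.001, -1.0]]
wrist_force: [0.2, -0.1, -0.5]
width: 0.0227
grasp_force: 59.1
```

Call:
step_arm([
  {"slide": [0, 0, -0.002], "turn": [0, 0, 0]},
  {"slide": [0, 0, -0.004], "turn": [0, 0, 0]},
  {"slide": [0, 0, -0.0055], "turn": [0, 0, 0]},
  {"slide": [0, 0, -0.0055], "turn": [0, 0, 0]},
])

```text
t: 9.72
tool_pos: [0.4867, 0.0433, 0.0552]
tcp_rot: [[0.294, 0.956, 0.001], [0.956, -0.294, 0.005], [0.005, -0.001, -1.0]]
wrist_force: [-0.7, 0.3, -1.1]
width: 0.0229
grasp_force: 59.1
```

Call:
step_arm([
  {"slide": [0, 0, -0.0008], "turn": [0, 0, 0]},
  {"slide": [0, 0, -0.0014], "turn": [0, 0, 0]},
  {"slide": [0, 0, -0.0014], "turn": [0, 0, 0]},
])

```text
t: 10.1
tool_pos: [0.4868, 0.0433, 0.0539]
tcp_rot: [[0.294, 0.956, 0.001], [0.956, -0.294, 0.005], [0.005, -0.0, -1.0]]
wrist_force: [0.9, -0.7, -0.9]
width: 0.0228
grasp_force: 59.1
```

Call:
step_arm([
  {"slide": [0, 0, 0], "turn": [0, 0, 0]},
  {"slide": [0, 0, 0], "turn": [0, 0, 0]},
  {"slide": [0, 0, 0], "turn": [0, 0, 0]},
  {"slide": [0, 0, 0], "turn": [0, 0, 0]},
], hand=0.038)

```text
t: 10.6
tool_pos: [0.4869, 0.0433, 0.0539]
tcp_rot: [[0.294, 0.956, 0.001], [0.956, -0.294, 0.005], [0.005, -0.0, -1.0]]
wrist_force: [0.4, -0.8, 0.6]
width: 0.0382
grasp_force: 0.0
```

Call:
step_arm([
  {"slide": [0, 0, 0.02], "turn": [0, 0, 0]},
  {"slide": [0, 0, 0.06], "turn": [0, 0, 0]},
  {"slide": [0, 0, 0.11], "turn": [0, 0, 0]},
  {"slide": [0, 0, 0.15], "turn": [0, 0, 0]},
  {"slide": [0, 0, 0.15], "turn": [0, 0, 0]},
])

```text
t: 11.22
tool_pos: [0.4887, 0.0431, 0.2068]
tcp_rot: [[0.294, 0.956, 0.008], [0.956, -0.294, 0.006], [0.008, 0.006, -1.0]]
wrist_force: [-0.3, 0.6, -0.0]
width: 0.0383
grasp_force: 0.0
```

```bash
python3 - <<'E'
from h import *
d=snap("wrist","w5"); s=robot.sense(); print(s["tool_pos"],np.array(s["tcp_rot"]).round(3),s["wrist_force"],s["q"].round(2))
h=cv2.cvtColor(d["image"],cv2.COLOR_RGB2HSV); m=cv2.inRange(h,(12,110,60),(36,255,255)); v,u=np.nonzero(m)
Q=np.array([onplane(d,a,b,.044)[:2] for a,b in zip(u,v)])*1000; k=np.hypot(Q[:,0]-487,Q[:,1]-43)<55; print(k.sum(),cv2.minAreaRect(Q[k].astype(np.float32)))
for p in([.495,.070,.06],[.4773,.013,.06],[.4865,.0425,.044],[.5527,.1551,.032],[.4345,-.083,.099]): print(proj(d,p))
a=cv2.resize(d["image"][0:420,150:430],(400,600),interpolation=3); 
c=proj(d,[.545,.155,.032]).astype(int); b=d["image"][max(0,c[1]-30):c[1]+60,c[0]-30:c[0]+30]; print(c,b.shape)
cv2.imwrite("pics/w5b.png",cv2.cvtColor(np.hstack([a,cv2.resize(b,(400,600),interpolation=3)]),cv2.COLOR_RGB2BGR))
E
```

```text
[0.48729448 0.04345303 0.20491756] [[ 0.293  0.956  0.004]
 [ 0.956 -0.293  0.006]
 [ 0.006  0.002 -1.   ]] [ 0.56607363  0.5836485  -1.03263437] [-0.56  0.47  0.63  1.94 -0.38  0.84 -0.03]
1594 ((486.05352783203125, 41.77815246582031), (86.90118408203125, 26.13092803955078), 72.47401428222656)
[273.30570953 159.11097481]
[273.30514329 225.2164831 ]
[273.39790021 187.13803417]
[309.42623294  35.30869955]
[259.07998978 352.05826465]
[300  38] (90, 60, 3)
```

View pics/w5b.png

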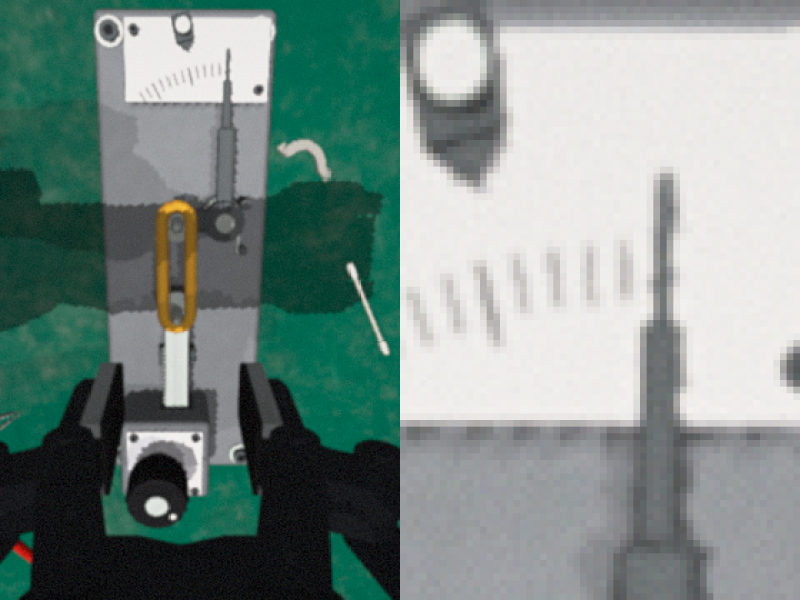

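The link lies over both pins, with the gauge pin at (177,225) and the drive pin at about (177,295), both inside the opening. In the enlarged part the pointer tip is at (665,172) and the marker point at (475,185), about 25 mm apart. Next is the knob.

Call:
step_arm([
  {"slide": [-0.01, -0.025, 0], "turn": [0, 0, 10.5]},
  {"slide": [-0.02, -0.05, 0], "turn": [0, 0, 21]},
  {"slide": [-0.03, -0.075, -0.01], "turn": [0, 0, 31.5]},
  {"slide": [-0.04, -0.1, -0.02], "turn": [0, 0, 42]},
  {"slide": [-0.053, -0.1265, -0.03], "turn": [0, 0, 52.5]},
], hand=0.06)

```text
t: 11.9
tool_pos: [0.4325, -0.0835, 0.1722]
tcp_rot: [[-0.585, 0.811, -0.006], [0.811, 0.585, 0.004], [0.007, -0.002, -1.0]]
wrist_force: [0.6, -0.0, 0.8]
width: 0.06
grasp_force: 0.0
```

Call:
step_arm([
  {"slide": [0, 0, -0.01], "turn": [0, 0, 10.5]},
  {"slide": [0, 0, -0.02], "turn": [0, 0, 21]},
  {"slide": [0, 0, -0.03], "turn": [0, 0, 31.5]},
  {"slide": [0, 0, -0.04], "turn": [0, 0, 42]},
  {"slide": [0, 0, -0.04], "turn": [0, 0, 52.5]},
])

```text
t: 12.52
tool_pos: [0.432, -0.0828, 0.1319]
tcp_rot: [[-0.999, 0.03, -0.01], [0.03, 1.0, 0.001], [0.01, 0.001, -1.0]]
wrist_force: [0.0, -1.2, -0.9]
width: 0.0602
grasp_force: 0.0
```

```bash
python3 - <<'E'
from h import *
d=snap("wrist","w6"); s=robot.sense(); print(s["tool_pos"],np.array(s["tcp_rot"]).round(3),s["q"].round(2))
X=cloud(d); z=X[...,2]; k=(z>.096)&(z<.104)&(np.hypot(X[...,0]-.4345,X[...,1]+.083)<.03)
P=X[k][:,:2]; print("knob",k.sum(),cv2.minEnclosingCircle((P*1000).astype(np.float32)))
E
```

```text
[ 0.432225   -0.08298754  0.13221478] [[-1.     0.027 -0.009]
 [ 0.027  1.     0.001]
 [ 0.009  0.001 -1.   ]] [ 0.1   0.47  0.06  2.13 -0.05  0.55  1.73]
knob 3432 ((433.8721618652344, -83.95958709716797), 19.80476951599121)
```

Call:
step_arm([
  {"slide": [0.002, -0.001, -0.02], "turn": [0, 0, 0]},
  {"slide": [0.002, -0.001, -0.04], "turn": [0, 0, 0]},
  {"slide": [0.002, -0.001, -0.0535], "turn": [0, 0, 0]},
  {"slide": [0.002, -0.001, -0.0535], "turn": [0, 0, 0]},
])

```text
t: 13.08
tool_pos: [0.4348, -0.084, 0.0792]
tcp_rot: [[-0.999, 0.037, -0.008], [0.037, 0.999, 0.0], [0.008, 0.0, -1.0]]
wrist_force: [-0.2, 0.3, 0.0]
width: 0.0595
grasp_force: 0.0
```

Call:
step_arm([
  {"slide": [0, 0, 0], "turn": [0, 0, 0]},
  {"slide": [0, 0, 0], "turn": [0, 0, 0]},
  {"slide": [0, 0, 0], "turn": [0, 0, 0]},
  {"slide": [0, 0, 0], "turn": [0, 0, 0]},
], hand=0.025)

```text
t: 13.58
tool_pos: [0.4362, -0.0839, 0.0811]
tcp_rot: [[-0.999, 0.036, -0.004], [0.036, 0.999, 0.0], [0.004, -0.0, -1.0]]
wrist_force: [-1.5, 2.2, 6.1]
width: 0.0363
grasp_force: 59.9
```

Call:
step_arm([
  {"slide": [0, 0, 0], "turn": [0, 0, -9]},
  {"slide": [0, 0, 0], "turn": [0, 0, -18]},
  {"slide": [0, 0, 0], "turn": [0, 0, -27]},
  {"slide": [0, 0, 0], "turn": [0, 0, -36]},
  {"slide": [0, 0, 0], "turn": [0, 0, -45]},
])

```text
t: 14.2
tool_pos: [0.4357, -0.0848, 0.0811]
tcp_rot: [[-0.677, 0.736, -0.003], [0.736, 0.677, 0.003], [0.004, -0.0, -1.0]]
wrist_force: [-1.7, -0.2, 5.4]
width: 0.0365
grasp_force: 60.0
```

Call:
step_arm([
  {"slide": [0, 0, 0], "turn": [0, 0, -9]},
  {"slide": [0, 0, 0], "turn": [0, 0, -18]},
  {"slide": [0, 0, 0], "turn": [0, 0, -27]},
  {"slide": [0, 0, 0], "turn": [0, 0, -36]},
  {"slide": [0, 0, 0], "turn": [0, 0, -45]},
])

```text
t: 14.82
tool_pos: [0.4348, -0.0851, 0.0811]
tcp_rot: [[0.041, 0.999, -0.001], [0.999, -0.041, 0.004], [0.004, -0.001, -1.0]]
wrist_force: [-3.9, -1.3, 7.2]
width: 0.0362
grasp_force: 60.0
```

Call:
step_arm([
  {"slide": [0, 0, 0], "turn": [0, 0, -9]},
  {"slide": [0, 0, 0], "turn": [0, 0, -18]},
  {"slide": [0, 0, 0], "turn": [0, 0, -27]},
  {"slide": [0, 0, 0], "turn": [0, 0, -36]},
  {"slide": [0, 0, 0], "turn": [0, 0, -36]},
])

```text
t: 15.45
tool_pos: [0.434, -0.0849, 0.081]
tcp_rot: [[0.618, 0.786, 0.0], [0.786, -0.618, 0.004], [0.003, -0.002, -1.0]]
wrist_force: [-5.2, -0.5, 9.7]
width: 0.0369
grasp_force: 60.6
```

Call:
step_arm([
  {"slide": [0, 0, 0], "turn": [0, 0, 0]},
  {"slide": [0, 0, 0], "turn": [0, 0, 0]},
  {"slide": [0, 0, 0.04], "turn": [0, 0, 0]},
  {"slide": [0.01, 0.03, 0.08], "turn": [0, 0, 10]},
  {"slide": [0.025, 0.07, 0.12], "turn": [0, 0, 20]},
], hand=0.06)

```text
t: 16.08
tool_pos: [0.461, -0.0143, 0.2017]
tcp_rot: [[0.308, 0.951, 0.001], [0.951, -0.308, 0.003], [0.004, 0.0, -1.0]]
wrist_force: [1.4, 0.7, 0.0]
width: 0.0601
grasp_force: 0.0
```

Call:
step_arm([
  {"slide": [0.025, 0.05, 0.005], "turn": [0, 0, 1]},
  {"slide": [0.028, 0.06, 0.005], "turn": [0, 0, 1]},
  {"slide": [0.028, 0.06, 0.005], "turn": [0, 0, 1]},
])

```text
t: 16.45
tool_pos: [0.4885, 0.0462, 0.2049]
tcp_rot: [[0.292, 0.956, -0.0], [0.956, -0.292, 0.004], [0.004, -0.001, -1.0]]
wrist_force: [-1.5, -0.6, -0.6]
width: 0.0599
grasp_force: 0.0
```

```bash
cat >> h.py <<'E'
from scipy.optimize import minimize
G=np.array([.4950,.0700]); ang=np.radians(72.75); TY=np.array([np.cos(ang),np.sin(ang)]); TX=np.array([TY[1],-TY[0]])
def scale(d):
    """tester-frame (rel. gauge pin start, mm) resample of the scale plate at z=.032, 0.25 mm/px, dark outlines of clip and pointer"""
    xs=np.arange(-40,45,.25); ys=np.arange(120,70,-.25)
    gx,gy=np.meshgrid(xs,ys); P=np.stack([G[0]+(gx*TX[0]+gy*TY[0])/1e3,G[1]+(gx*TX[1]+gy*TY[1])/1e3,np.full_like(gx,.032)],-1)
    c=P@d["R"].T+d["t"]; u=(d["fx"]*c[...,0]/c[...,2]+d["cx"]).astype(np.float32); v=(d["fy"]*c[...,1]/c[...,2]+d["cy"]).astype(np.float32)
    im=cv2.remap(cv2.cvtColor(d["image"],cv2.COLOR_RGB2GRAY),u,v,cv2.INTER_CUBIC)
    m=(im<150).astype(np.uint8); n,l,st,ce=cv2.connectedComponentsWithStats(m)
    for i in range(1,n):
        if st[i,4]<150: continue
        yy,xx=np.nonzero(l==i); X=xs[xx];Y=ys[yy]; hi=Y>Y.max()-.6; lo=Y<Y.min()+.6
        print("area %5.1f x %.1f..%.1f y %.1f..%.1f top@x %.2f bottom@x %.2f"%(st[i,4]/16,X.min(),X.max(),Y.min(),Y.max(),X[hi].mean(),X[lo].mean()))
    return im
E
python3 - <<'E'
from h import *
print("before");scale(load("w5"))
d=snap("wrist","w7"); s=robot.sense(); print(s["tool_pos"],np.array(s["tcp_rot"]).round(3),s["q"].round(2),s["t"])
print("now");scale(d)
h=cv2.cvtColor(d["image"],cv2.COLOR_RGB2HSV); m=cv2.inRange(h,(12,110,60),(36,255,255)); v,u=np.nonzero(m)
Q=np.array([onplane(d,a,b,.044)[:2] for a,b in zip(u,v)])*1000; k=np.hypot(Q[:,0]-487,Q[:,1]-43)<55; print(k.sum(),cv2.minAreaRect(Q[k].astype(np.float32)))
E
```

```text
before
area 392.5 x -40.0..44.8 y 98.5..120.0 top@x 2.38 bottom@x 5.95
area  62.9 x -40.0..-33.2 y 103.0..114.2 top@x -38.72 bottom@x -37.87
area  25.3 x -27.5..-22.0 y 106.2..112.2 top@x -25.12 bottom@x -24.53
area  26.1 x -40.0..-31.2 y 90.0..103.2 top@x -31.64 bottom@x -31.65
area  84.2 x 26.2..33.8 y 70.2..99.0 top@x 29.85 bottom@x 30.08
[0.4881251  0.04485899 0.20496884] [[ 0.295  0.956 -0.   ]
 [ 0.956 -0.295  0.004]
 [ 0.003 -0.001 -1.   ]] [-0.66  0.52  0.79  1.94 -0.48  0.88  0.08] 16.5
now
area 407.1 x -40.0..44.8 y 98.5..120.0 top@x 2.38 bottom@x 5.99
area  63.2 x -40.0..-33.2 y 103.0..114.2 top@x -38.62 bottom@x -37.94
area  26.0 x -27.2..-22.0 y 106.2..112.0 top@x -24.92 bottom@x -24.46
area  20.0 x -40.0..-31.2 y 95.2..103.5 top@x -31.53 bottom@x -32.10
area  92.1 x 21.8..39.5 y 70.2..99.2 top@x 29.12 bottom@x 30.19
1535 ((485.1895446777344, 38.50895690917969), (86.59667205810547, 25.39937400817871), 72.53060913085938)
```

Call:
step_arm([
  {"slide": [-0.02, -0.05, -0.01], "turn": [0, 0, 8]},
  {"slide": [-0.043, -0.1, -0.03], "turn": [0, 0, 16]},
  {"slide": [-0.0535, -0.1295, -0.07], "turn": [0, 0, 20]},
  {"slide": [-0.0535, -0.1295, -0.09], "turn": [0, 0, 20]},
  {"slide": [-0.0535, -0.1295, -0.09], "turn": [0, 0, 20]},
])

```text
t: 17.12
tool_pos: [0.4331, -0.0856, 0.1144]
tcp_rot: [[-0.046, 0.999, -0.005], [0.999, 0.046, 0.005], [0.005, -0.005, -1.0]]
wrist_force: [0.3, -0.3, 0.7]
width: 0.0602
grasp_force: 0.0
```

Call:
step_arm([
  {"slide": [0.0015, 0.001, -0.02], "turn": [0, 0, 0]},
  {"slide": [0.0015, 0.001, -0.034], "turn": [0, 0, 0]},
  {"slide": [0.0015, 0.001, -0.034], "turn": [0, 0, 0]},
])

```text
t: 17.5
tool_pos: [0.4363, -0.0827, 0.0811]
tcp_rot: [[-0.051, 0.999, -0.002], [0.999, 0.051, 0.005], [0.005, -0.002, -1.0]]
wrist_force: [0.2, -0.4, -0.8]
width: 0.0595
grasp_force: 0.0
```

Call:
step_arm([
  {"slide": [0, 0, 0], "turn": [0, 0, 0]},
  {"slide": [0, 0, 0], "turn": [0, 0, 0]},
  {"slide": [0, 0, 0], "turn": [0, 0, 0]},
  {"slide": [0, 0, 0], "turn": [0, 0, 0]},
], hand=0.025)

```text
t: 18.0
tool_pos: [0.4348, -0.0827, 0.0822]
tcp_rot: [[-0.05, 0.999, -0.003], [0.999, 0.05, 0.006], [0.006, -0.003, -1.0]]
wrist_force: [-4.2, -0.5, 5.7]
width: 0.0366
grasp_force: 59.3
```

Call:
step_arm([
  {"slide": [0, 0, 0], "turn": [0, 0, -8]},
  {"slide": [0, 0, 0], "turn": [0, 0, -16]},
  {"slide": [0, 0, 0], "turn": [0, 0, -24]},
  {"slide": [0, 0, 0], "turn": [0, 0, -32]},
  {"slide": [0, 0, 0], "turn": [0, 0, -40]},
])

```text
t: 18.62
tool_pos: [0.4355, -0.0829, 0.0822]
tcp_rot: [[0.606, 0.796, 0.001], [0.796, -0.606, 0.004], [0.004, -0.002, -1.0]]
wrist_force: [-3.1, -0.1, 4.0]
width: 0.0367
grasp_force: 59.5
```

Call:
step_arm([
  {"slide": [0, 0, 0], "turn": [0, 0, -8]},
  {"slide": [0, 0, 0], "turn": [0, 0, -16]},
  {"slide": [0, 0, 0], "turn": [0, 0, -23]},
  {"slide": [0, 0, 0], "turn": [0, 0, -23]},
  {"slide": [0, 0, 0], "turn": [0, 0, -23]},
])

```text
t: 19.25
tool_pos: [0.4357, -0.0832, 0.0822]
tcp_rot: [[0.867, 0.498, 0.003], [0.498, -0.867, 0.002], [0.004, -0.001, -1.0]]
wrist_force: [-3.1, -0.6, 5.1]
width: 0.0363
grasp_force: 59.9
```

Call:
step_arm([
  {"slide": [0, 0, 0], "turn": [0, 0, 0]},
  {"slide": [0, 0, 0], "turn": [0, 0, 0]},
  {"slide": [0, 0, 0.04], "turn": [0, 0, 0]},
  {"slide": [0.01, 0.03, 0.08], "turn": [0, 0, 10]},
  {"slide": [0.025, 0.07, 0.12], "turn": [0, 0, 20]},
], hand=0.06)

```text
t: 19.88
tool_pos: [0.4621, -0.0126, 0.2028]
tcp_rot: [[0.642, 0.767, 0.003], [0.767, -0.642, 0.003], [0.004, 0.001, -1.0]]
wrist_force: [0.8, 0.7, -0.6]
width: 0.0597
grasp_force: 0.0
```

Call:
step_arm([
  {"slide": [0.025, 0.05, 0.005], "turn": [0, 0, 10]},
  {"slide": [0.028, 0.06, 0.005], "turn": [0, 0, 20]},
  {"slide": [0.028, 0.06, 0.005], "turn": [0, 0, 26]},
  {"slide": [0.028, 0.06, 0.005], "turn": [0, 0, 26]},
])

```text
t: 20.38
tool_pos: [0.49, 0.0477, 0.2066]
tcp_rot: [[0.244, 0.97, 0.001], [0.97, -0.244, 0.005], [0.005, -0.0, -1.0]]
wrist_force: [-0.0, 0.5, 0.4]
width: 0.06
grasp_force: 0.0
```

```bash
python3 - <<'E'
from h import *
d=snap("wrist","w8"); s=robot.sense(); print(s["tool_pos"],np.array(s["tcp_rot"]).round(3),s["q"].round(2),s["t"])
im=scale(d); cv2.imwrite("pics/sc8.png",im)
h=cv2.cvtColor(d["image"],cv2.COLOR_RGB2HSV); m=cv2.inRange(h,(12,110,60),(36,255,255)); v,u=np.nonzero(m)
Q=np.array([onplane(d,a,b,.044)[:2] for a,b in zip(u,v)])*1000; k=np.hypot(Q[:,0]-487,Q[:,1]-43)<55; print(k.sum(),cv2.minAreaRect(Q[k].astype(np.float32)))
E
```

```text
[0.48987653 0.04737655 0.20648192] [[ 0.245  0.97   0.001]
 [ 0.969 -0.245  0.005]
 [ 0.005 -0.    -1.   ]] [-0.67  0.52  0.81  1.93 -0.49  0.89  0.14] 20.425
area 387.9 x -40.0..44.8 y 98.8..120.0 top@x 2.38 bottom@x 5.71
area  59.8 x -40.0..-33.5 y 103.2..114.5 top@x -38.84 bottom@x -38.22
area  25.1 x -27.2..-22.0 y 106.2..112.0 top@x -25.10 bottom@x -24.50
area  84.3 x 11.0..26.0 y 70.2..97.5 top@x 12.68 bottom@x 18.47
area  13.5 x -40.0..-34.0 y 70.2..73.8 top@x -39.72 bottom@x -37.04
1499 ((483.4947204589844, 33.58485412597656), (86.55732727050781, 25.733335494995117), 73.26686096191406)
```

Call:
step_arm([
  {"slide": [-0.02, -0.05, -0.01], "turn": [0, 0, 0]},
  {"slide": [-0.043, -0.1, -0.03], "turn": [0, 0, 0]},
  {"slide": [-0.0545, -0.131, -0.07], "turn": [0, 0, 0]},
  {"slide": [-0.0545, -0.131, -0.09], "turn": [0, 0, 0]},
  {"slide": [-0.0545, -0.131, -0.09], "turn": [0, 0, 0]},
])

```text
t: 21.05
tool_pos: [0.4343, -0.0842, 0.1155]
tcp_rot: [[0.247, 0.969, -0.002], [0.969, -0.247, 0.005], [0.004, -0.003, -1.0]]
wrist_force: [-1.0, 0.2, 0.1]
width: 0.0602
grasp_force: 0.0
```

Call:
step_arm([
  {"slide": [0, 0, -0.02], "turn": [0, 0, 0]},
  {"slide": [0, 0, -0.035], "turn": [0, 0, 0]},
  {"slide": [0, 0, -0.035], "turn": [0, 0, 0]},
])

```text
t: 21.42
tool_pos: [0.4357, -0.0833, 0.0816]
tcp_rot: [[0.243, 0.97, 0.001], [0.97, -0.243, 0.005], [0.005, -0.001, -1.0]]
wrist_force: [-0.1, 0.3, 0.9]
width: 0.0599
grasp_force: 0.0
```

Call:
step_arm([
  {"slide": [0, 0, 0], "turn": [0, 0, 0]},
  {"slide": [0, 0, 0], "turn": [0, 0, 0]},
  {"slide": [0, 0, 0], "turn": [0, 0, 0]},
  {"slide": [0, 0, 0], "turn": [0, 0, 0]},
], hand=0.025)

```text
t: 21.92
tool_pos: [0.4349, -0.0833, 0.0826]
tcp_rot: [[0.243, 0.97, 0.001], [0.97, -0.243, 0.006], [0.006, -0.001, -1.0]]
wrist_force: [-2.8, 0.2, 6.9]
width: 0.0366
grasp_force: 59.3
```

Call:
step_arm([
  {"slide": [0, 0, 0], "turn": [0, 0, -8]},
  {"slide": [0, 0, 0], "turn": [0, 0, -16]},
  {"slide": [0, 0, 0], "turn": [0, 0, -23]},
  {"slide": [0, 0, 0], "turn": [0, 0, -23]},
  {"slide": [0, 0, 0], "turn": [0, 0, -23]},
])

```text
t: 22.55
tool_pos: [0.4351, -0.0834, 0.0826]
tcp_rot: [[0.603, 0.798, 0.003], [0.798, -0.603, 0.005], [0.006, -0.001, -1.0]]
wrist_force: [-1.8, 1.2, 6.9]
width: 0.0362
grasp_force: 60.1
```

Call:
step_arm([
  {"slide": [0, 0, 0], "turn": [0, 0, 0]},
  {"slide": [0, 0, 0], "turn": [0, 0, 0]},
  {"slide": [0, 0, 0.04], "turn": [0, 0, 0]},
  {"slide": [0.01, 0.03, 0.08], "turn": [0, 0, 10]},
  {"slide": [0.025, 0.07, 0.12], "turn": [0, 0, 20]},
], hand=0.06)

```text
t: 23.18
tool_pos: [0.4604, -0.014, 0.2029]
tcp_rot: [[0.292, 0.957, 0.001], [0.957, -0.292, 0.003], [0.004, 0.0, -1.0]]
wrist_force: [0.6, 0.4, -0.2]
width: 0.06
grasp_force: 0.0
```

Call:
step_arm([
  {"slide": [0.025, 0.05, 0.005], "turn": [0, 0, 0]},
  {"slide": [0.028, 0.06, 0.005], "turn": [0, 0, 0]},
  {"slide": [0.028, 0.06, 0.005], "turn": [0, 0, 0]},
  {"slide": [0.028, 0.06, 0.005], "turn": [0, 0, 0]},
])

```text
t: 23.68
tool_pos: [0.4875, 0.0444, 0.2062]
tcp_rot: [[0.297, 0.955, -0.0], [0.955, -0.297, 0.004], [0.003, -0.001, -1.0]]
wrist_force: [-0.1, 0.2, -1.6]
width: 0.0601
grasp_force: 0.0
```

```bash
python3 - <<'E'
from h import *
d=snap("wrist","w9"); s=robot.sense(); print(s["tool_pos"],np.array(s["tcp_rot"]).round(3),s["q"].round(2),s["t"])
im=scale(d)
print("darkness map x 0..16 (0.5mm), y 102..92 (1mm)")
for y in range(104,90,-1): print(y," ".join("%3d"%im[int((120-y)*4),int((x+40)*4)] for x in np.arange(0,16,.75)))
E
```

```text
[0.48756976 0.04439002 0.20626795] [[ 0.297  0.955  0.   ]
 [ 0.955 -0.297  0.004]
 [ 0.004 -0.001 -1.   ]] [-0.69  0.53  0.84  1.94 -0.51  0.9   0.11] 23.725
area 394.8 x -40.0..44.8 y 98.5..120.0 top@x 2.38 bottom@x 5.82
area  63.2 x -40.0..-33.2 y 103.0..114.2 top@x -38.70 bottom@x -38.08
area  25.6 x -27.2..-22.0 y 106.2..112.2 top@x -25.01 bottom@x -24.44
area  24.4 x -40.0..-31.0 y 95.0..103.5 top@x -31.40 bottom@x -33.64
area  85.4 x 5.0..20.5 y 70.2..96.2 top@x 6.43 bottom@x 13.04
darkness map x 0..16 (0.5mm), y 102..92 (1mm)
104 119 103 107 104  98  98  91  85  83  83  83  87 110 172 228 237 236 236 236 234 234 235
103 132  93  87  78  82  81  86  98  97  96 100 112 145 189 225 233 235 235 234 235 235 234
102 175 128  99  95  95 106 107 106 110 107 106 131 181 227 235 235 235 237 235 233 235 236
101 229 205 162 126 109 104 108 110 105 103 112 146 197 233 239 236 235 234 236 237 235 235
100 238 235 224 211 163 118 101 100  99 117 156 192 218 234 236 236 236 235 236 235 236 235
99 235 236 238 239 224 179 154 133 125 157 207 234 237 235 237 234 235 236 236 235 235 236
98 236 236 238 235 235 228 227 206 175 173 205 231 236 235 235 234 234 236 236 235 235 235
97 236 234 234 236 235 237 236 212 176 171 203 232 237 237 235 234 236 235 235 235 235 236
96 236 235 235 236 237 237 233 195 147 140 179 219 232 236 235 237 235 236 236 235 236 236
95 237 238 235 236 236 238 236 207 154 121 135 177 215 232 236 237 234 235 236 236 237 238
94 236 235 234 235 236 237 238 230 185 127 115 156 205 231 237 234 236 237 235 235 236 236
93 236 236 236 234 237 236 239 237 193 132 116 153 200 227 236 238 237 235 236 237 235 234
92 237 237 236 237 237 237 239 237 191 126 106 133 169 205 230 238 238 237 237 236 234 234
91 235 236 238 233 236 236 238 237 206 147 112 119 148 191 227 232 235 235 236 233 222 215
```

The tip is at x = 6.4 mm and the marker line predicts 6.4 mm, so they are level. The hand is clear, so I'll hand the job in.

```bash
python3 -c "
from rig import robot; print(robot.job_done())"
```

```text
the job is handed in; nothing more can be done
None
```

The link is over both pins and under load with the pointer measured level with the marker to about 0.2 mm; the job was handed in at about 24 s with the gripper clear of everything, and no verdict came back.

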